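# Shut and bolt the display case

## Task

Closing time at the refill shop: slide the glass display case's door fully home, through the seals it meets near the end and up against the rubber buffer hidden in its frame, then press the upright bolt on top all the way down so that it drops into the door and locks it. Go gently, it is glass: do not slam the door or jam it hard into its frame, do not force the bolt, and leave the bottle, jar and tin around the case where they are.

Things in the scene. Friction and masses are not known exactly. Their poses are not given: they have to be found in the camera images.
- case: Countertop display case, glass in aluminium frames on a dark plinth, 268 deep (x) x 520 wide (y) x 200 mm high, fixed. Origin: centre of its underside. Its -x side (staff side) faces the robot: there the door slides along the case's y, in the plane x = -118 mm; behind it a fixed pane fills the -y half. Nothing of the frame reaches past x = -137 mm; the head rail above the door tops out at z = 200 mm.
- jamb: Closing jamb: upright aluminium channel at the case's +y end. Its origin, at (-118, 236, 112) mm in the case's frame (same axes), is where the door's front edge would stop with the rubber buffer screwed fully in; the buffer, unseen inside, is set to stop it 0 to 12 mm sooner, so feel for it. It gives 1 mm per 10 N: meet it lightly, a few N above the drag, never 10 N more.
- door: Sliding door, 245 mm along the case's y, 144 mm high, 14 mm thick, aluminium and glass, some 0.7 kg. Origin: mid-height of its front (+y) edge, axes as the case's; it starts 70 to 170 mm short of the jamb's origin. Drag 1.5 N; from 22 to 17 mm short of that origin two rubber seals start to grip it and the drag rises, to anything from 3 to 18 N, then stays steady. It stays where left.
- pull (a point): Top end of the door's steel pull, an upright round bar 12 mm thick reaching 100 mm down from here, its axis 45 mm in front of the door's face. Two level posts behind it, 19 and 85 mm below this point, join it to the door; both sides along the track are free. It moves with the door; when shut it is at (-170, 85, 182) mm in the case's frame.
- bolt: Upright steel drop bolt on the head rail at (-118, 190) mm in the case's frame: a round knob (24 mm across, 12 mm high, flat top) on a rod in an 18 mm high barrel topped by a rubber washer. Origin: centre of the knob's top, 251 mm above the counter when raised (start), 233 mm when fully down on the washer. Some 3 N moves it; it stays where left. Its slot in the door passes it at every shut position; otherwise it stops on the door after 3 mm.
- pump_bottle: Bystander: amber glass pump bottle, 68 mm across and 210 mm high, standing beyond the case's +y end. Origin: centre of its underside.
- jar: Bystander: glass jar with a black lid, 60 mm across and 62 mm high, standing on the counter in front of the case. Origin: centre of its underside.
- tin: Bystander: round aluminium tin, 68 mm across and 26 mm high, lying on the counter in front of the case. Origin: centre of its underside.

How it is judged:
On the way, in this order (a step that is already met when the one before it is completed fails the run):
1. the door is slid fully home: it rests on the rubber buffer in the jamb with at least 1 N (contact force between door and jamb above 1 N), for 0.2 s.
2. the bolt is pressed down at least 15 of its 18 mm, into the door (z of bolt in the frame of case below 0.236 m and y of door in the frame of jamb above -0.0135 m), for 0.2 s.
At the end, for the whole second after the job is handed in: The door, having been pushed up to the rubber buffer, is still shut (front edge at most 13.5 mm from the channel's floor point, which covers every setting of the buffer) and at rest, and the bolt is down at least 15 mm of its 18 mm (its top below 236 mm) (all of step 2 and linear speed of door below 0.005 m/s); the robot touches nothing.
It fails at once if the door is jammed into its frame: it presses on the rubber buffer with more than 10 N (contact force between door and jamb above 10 N).
It fails at once if the bolt is forced: the robot presses on it, or it on the door, with more than 40 N (contact force between bolt and door above 40 N or contact force between any of the fingers, the arm and bolt above 40 N).
It fails at once if the door is slammed: it runs into the seals and buffer (last 22 mm) faster than 0.15 m/s (y of door in the frame of jamb above -0.022 m and linear speed of door above 0.15 m/s).
It fails at once if the bottle, the jar or the tin is pushed more than 30 mm or knocked over (distance of any of pump_bottle, jar, tin from where it was at the start of the episode above 0.03 m or angle between any of pump_bottle, jar, tin's own z axis and vertical above 0.5 rad).
It also fails if it takes over 48 s, if anything falls off the work surface, if the arm or the gripper's body presses on something with over 40 N, if the wrist force passes 120 N, or if a joint passes its speed limit or range.

## Robot

A 7-joint arm with a two-finger parallel gripper is mounted at the origin on the work surface. World frame = base frame: x ahead of the robot, y to its left, z up, the work surface at z = 0. Lengths are in m, angles in rad, forces in N, time in s.
With the tool pointing down it reaches from about 0.4 to 0.75 m from the base axis. Payload 19.5 kg.
Tool frame: the origin (TCP) lies midway between the tips of the shut fingers; the grasp point (between the pads) lies 19 mm behind it; z points along the fingers, y is the line along which they close (so a half turn about z gives the same grasp; the last joint's range is limited). The gripper opens to 85 mm and grips with 20 to 120 N. Pads are 22 mm wide; open, the fingers measure 114 mm over their backs; the gripper's body (76 mm by 85 mm) begins 54 mm behind the grasp point. The pads swing forward as they close: fully open they stand 13 mm farther back than shut.
Start: joints at [-1.173, 0.707, -0.028, 1.485, 0.022, 0.951, -0.075], TCP at [0.245, 0.52, 0.231] pointing down, gripper open.
Joint ranges: [-2.71, 2.71], [-0.32, 2.16], [-1.57, 1.52], [0, 2.45], [-1.46, 4.6], [0, 2.02], [-2.83, 2.83]. Speed limits (rad/s): [1.89, 1.89, 2.57, 2.57, 3.01, 3.01, 3.01].

## Interface

Orientations are given as a rotation vector (axis times angle).
In Python, from rig import ctrl gives the robot as it stands. The module is installed in compiled form; this text tells all that it offers.
- The arm moves only by the tool carry_out, never from a script. Its argument "increments" is a list of rows, each a list of 3 entries, a list of its own where there are three numbers: the shift along the tool's x, y, z in m, then the turn, a rotation vector about the tool's x, y, z in degrees, then the finger opening in m, from 0 to 0.0854. In form: [[[dx, dy, dz], [ax, ay, az], jaw], ...]. A call has 1 to 8 rows; each row shifts and turns the commanded pose from where the row before left it, along the tool's axes as they then stand; what a row does not reach is not made up. A row lasts 1/12 s, in which the tool goes at most 41.7 mm and 7.16 degrees, less where a joint would pass 70% of its speed; a pose out of reach is approached as far as the arm can. A call is refused whole if a number of a shift passes 0.0417 or a number of a turn 7.16, either way. A call with a gripper value outside its range is refused whole. The fingers move at their own pace and stop on an object; "squeeze" is the grip in N (left out, the last holds). Time passes only in rows, so rows that do not move let the fingers close. It gives the time, the measured TCP pose, the force, the opening and the grip force at its end, in the units of the state.
- ctrl.sense(): the state, without advancing time (a new reading comes with each control period).
- ctrl.camera(name): name is "scene" or "top"; returns a dict with "pixels" (480x640x3 uint8, red, green, blue), "z_map" (480x640 float32, m along the optical axis (not along the pixel's ray), 0 where there is no reading), "K" (3x3 intrinsics, pixels), "k1" (the pictures are not rectified: a ray, as slopes to the right and down, at radius r is drawn at 1 + k1 r^2 times it, then the intrinsics apply), "R" (3x3) and "t" (3): a world point X has camera coordinates R X + t. Camera axes: x right, y down, z forward; pixel columns grow to the right and rows downward; lengths in m; the calibration is good to about 2 mm. A picture is of the moment at which its call begins.
- ctrl.job_done(): hands the job in; it is judged then, once.
The state is a dict: "time_s": time; "qpos": joint angles; "qvel": joint speeds; "joint_efforts": joint torques, N m; "eef_pos": TCP position; "tool_rot": TCP orientation; "force": force on the tool from outside, world axes, zero at the start; "wrist_torque": the same for the moment, N m; "width": finger opening in m; "grip_force": force on a finger pad.
Only numpy, scipy, OpenCV 4.12 (cv2) and the standard library are available. Lean on these libraries where they do the work, as an engineer would, in place of code of your own. Each camera call takes 0.05 s, during which the arm holds its last target. There are 200 camera calls.

## Working session

There is one attempt and no reset: what is moved stays moved. The work goes in short steps, Python scripts to look and compute and a tool call to move; the robot and the scene stay as the last step left them, time stands still between calls to the robot, and variables do not carry over. Pictures are saved under pics/ and viewed, at most 10 in all, crops included, and the job is handed in when it is done.

Besides the shell and the picture viewer there is one more tool, called after "Emit:" in YAML: its name, and indented under it one key for each argument. carry_out: Moves the arm, as the interface text tells. Its arguments: {"type":"object","properties":{"increments":{"type":"array","items":{"type":"array"}},"squeeze":{"type":"number"}},"required":["increments"]}

```bash
mkdir -p pics; cat > h.py <<'E'
import numpy as np, cv2
from rig import ctrl
def snap(n):
    d=ctrl.camera(n); np.savez(f'{n}.npz',**d); return d
def world(d,u,v):
    K=np.array(d['K']);k1=float(d['k1']);z=d['z_map'][int(v),int(u)]
    p=cv2.undistortPoints(np.array([[[u,v]]],float),K,np.array([k1,0,0,0,0.]))[0,0]
    return np.array(d['R']).T@(np.array([p[0]*z,p[1]*z,z])-np.array(d['t']))
E
python3 - <<'E'
from h import *
for n in('scene','top'):
    d=snap(n); cv2.imwrite(f'pics/{n}1.png',d['pixels'][:,:,::-1])
    print(n,d['k1'],d['K'],d['R'],d['t'])
print(ctrl.sense())
E
```

```text
scene 0.023154181194007722 [[459.11483034   0.         323.19226237]
 [  0.         459.11483034 243.13690944]
 [  0.           0.           1.        ]] [[-0.58682162  0.80967241  0.00842519]
 [ 0.75307424  0.54956546 -0.36174162]
 [-0.29752241 -0.20593301 -0.93224032]] [ 0.27925484 -0.42053585  1.31279758]
top -0.1252892875993972 [[601.92044034   0.         323.00128803]
 [  0.         601.92044034 235.45167984]
 [  0.           0.           1.        ]] [[-0.01810587 -0.99982074 -0.0055368 ]
 [-0.98330317  0.01880909 -0.18100026]
 [ 0.18107196  0.00216719 -0.98346746]] [0.07414541 0.5673475  1.33667109]
{'time_s': 0.1, 'qpos': array([-1.17269586,  0.70703011, -0.02760709,  1.48492244,  0.02199672,
        0.9509086 , -0.07552512]), 'qvel': array([ 0.00112581, -0.00305123, -0.00013393, -0.00313735,  0.00109852,
        0.00030671,  0.00040528]), 'joint_efforts': array([ 2.56244974e-03, -8.84297991e+01,  1.23693008e+00, -2.36450601e+01,
        1.69459783e-02,  5.18285247e-03,  1.07522765e-04]), 'eef_pos': array([0.24471802, 0.52007509, 0.23088744]), 'tool_rot': array([-6.85298537e-01, -3.06575345e+00,  1.49124282e-03]), 'force': array([-0.03668776, -0.0381944 ,  1.14941492]), 'wrist_torque': array([0.01443128, 0.01689119, 0.01823929]), 'grip_force': 0.0, 'width': 0.08564581937553155}
```

View pics/scene1.png

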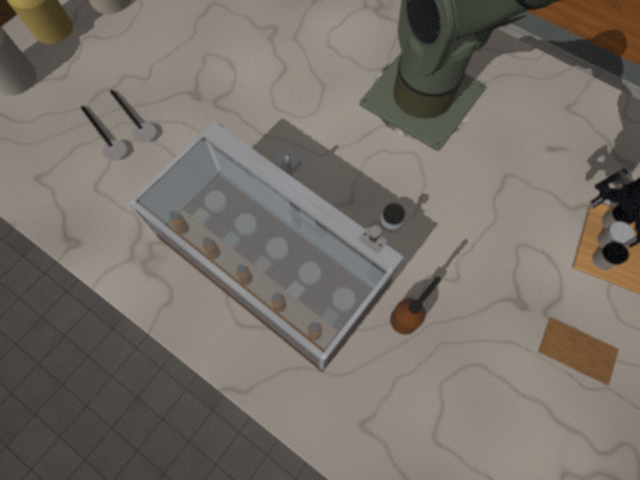

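View pics/top1.png

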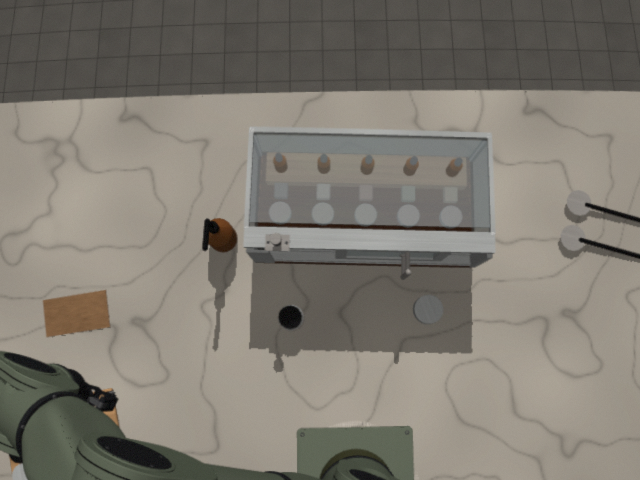

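The top view shows the case nearly aligned with world axes, with the pull near (405,262), bolt (278,240), jar (290,317), tin (428,309) and bottle (220,235). I'll enlarge this and measure.

```bash
python3 - <<'E'
from h import *
d=dict(np.load('top.npz'))
im=d['pixels'][215:335,235:505,::-1]
im=cv2.resize(im,None,fx=2.96,fy=2.96,interpolation=cv2.INTER_CUBIC); cv2.imwrite('pics/c1.png',im)
for n,u,v in[('L',248,232),('L2',262,230),('M',380,232),('M2',380,240),('R',485,236),('R2',485,242),('bolt',276,238),('bolt2',280,240),('pull',405,256),('pull',405,260),('pull',406,264),('pull',406,270),('jar',290,317),('tin',428,309),('bot',220,235),('backL',252,132),('backR',488,136)]:
    print(n,u,v,world(d,u,v).round(4))
E
```

```text
L 248 232 [0.5516 0.218  0.1997]
L2 262 230 [0.5546 0.1886 0.2033]
M 380 232 [ 0.5461 -0.0542  0.2015]
M2 380 240 [ 0.5299 -0.0539  0.1983]
R 485 236 [ 0.5341 -0.2729  0.1983]
R2 485 242 [ 0.5211 -0.2715  0.2004]
bolt 276 238 [0.5285 0.1558 0.2517]
bolt2 280 240 [0.5246 0.148  0.2504]
pull 405 256 [ 0.5005 -0.1085  0.1653]
pull 405 260 [ 0.4921 -0.1083  0.1645]
pull 406 264 [ 0.4838 -0.1103  0.1629]
pull 406 270 [ 0.4694 -0.1079  0.1767]
jar 290 317 [0.3823 0.1407 0.0638]
tin 428 309 [ 0.396  -0.1757  0.0262]
bot 220 235 [0.5646 0.2932 0.1032]
backL 252 132 [0.7696 0.2111 0.1988]
backR 488 136 [ 0.7515 -0.2948  0.2005]
```

View pics/c1.png

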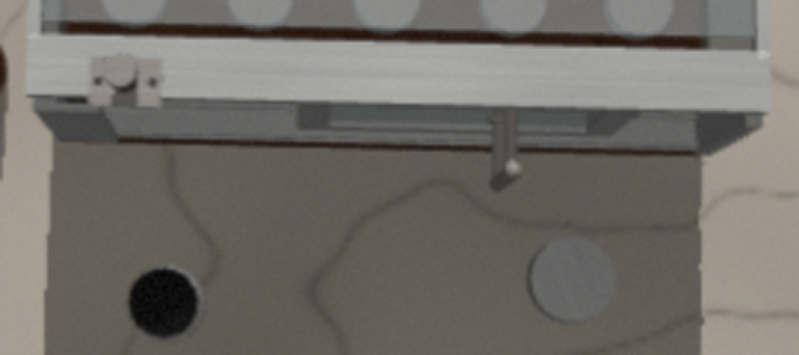

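The crop shows the pull's top end at about px (408.3,271.8), the bolt knob at (276.2,239), and the rail's front edge running from (244.1,247.1) to (494.8,252.8).

```bash
cat >> h.py <<'E'
def atz(d,u,v,z):
    p=cv2.undistortPoints(np.array([[[u,v]]],float),np.array(d['K']),np.array([float(d['k1']),0,0,0,0.]))[0,0]
    R=np.array(d['R']);c=-R.T@np.array(d['t']);r=R.T@np.array([p[0],p[1],1]);return c+r*(z-c[2])/r[2]
E
python3 - <<'E'
from h import *
from scipy.spatial.transform import Rotation as Ro
d=dict(np.load('top.npz'))
L=atz(d,244.1,247.1,.2);R=atz(d,494.8,252.8,.2);L2=atz(d,244.1,226.8,.2);R2=atz(d,494.8,232.9,.2)
b=atz(d,276.2,239,.251);p=atz(d,408.3,271.8,.182)
print(L,R,L2,R2,b,p)
for A,B in((L,R),(L2,R2)):
    print(np.degrees(np.arctan2(-(A-B)[0],(A-B)[1])))
yaw=np.arctan2(-(L-R)[0]-(L2-R2)[0],(L-R)[1]+(L2-R2)[1]); Y=Ro.from_euler('z',yaw)
o=b-Y.apply([-.118,.19,.251]); q=Y.inv().apply(p-o)
print('yaw',np.degrees(yaw),'origin',o,'pull in case',q,'short',.085-q[1])
print('shut pull world',o+Y.apply([-.17,.085,.182]),'jamb',o+Y.apply([-.118,.236,.112]))
print(Ro.from_rotvec(ctrl.sense()['tool_rot']).as_matrix().round(3))
E
```

```text
[0.52013454 0.22586039 0.2       ] [ 0.49818269 -0.29070575  0.2       ] [0.56269143 0.22609884 0.2       ] [ 0.53993997 -0.29360323  0.2       ] [0.52664045 0.15549652 0.251     ] [ 0.46486236 -0.11177678  0.182     ]
-2.4333608191780574
-2.5066883276226655
yaw -2.4701365364456773 origin [ 6.36342062e-01 -3.94125731e-02 -1.11022302e-16] pull in case [-0.16820157 -0.07968751  0.182     ] short 0.16468751027380682
shut pull world [0.47016341 0.05283522 0.182     ] jamb [0.52862299 0.20145378 0.112     ]
[[-0.905  0.426 -0.   ]
 [ 0.426  0.905 -0.001]
 [-0.    -0.001 -1.   ]]
```

Emit:
carry_out:
  increments:
    - [[0,0,0],[0,0,6.73],0]
    - [[0,0,0],[0,0,6.73],0]
    - [[0,0,0],[0,0,6.73],0]
    - [[0,0,0],[0,0,6.73],0]
    - [[0,0,0],[0,0,6.73],0]
    - [[0,0,0],[0,0,6.73],0]
    - [[0,0,0],[0,0,6.73],0]
    - [[0,0,0],[0,0,6.73],0]
  squeeze: 20

```text
time_s: 0.77
eef_pos: [0.2447, 0.5202, 0.2311]
tool_rot: [2.006, 2.417, -0.001]
force: [-0.8, -0.7, 0.2]
width: -0.0001
grip_force: 0.0
```

Emit:
carry_out:
  increments:
    - [[0,0,0],[0,0,6.73],0]
    - [[0,0,0],[0,0,6.73],0]
    - [[-0.033,0.02,0],[0,0,0],0]
    - [[-0.033,0.02,0],[0,0,0],0]
    - [[-0.033,0.02,0],[0,0,0],0]
    - [[-0.033,0.02,0],[0,0,0],0]
    - [[-0.033,0.02,0],[0,0,0],0]
    - [[-0.033,0.02,0],[0,0,0],0]

```text
time_s: 1.43
eef_pos: [0.3564, 0.3155, 0.2312]
tool_rot: [2.269, 2.173, -0.0]
force: [0.9, 0.5, -0.1]
width: -0.0001
grip_force: 0.0
```

Emit:
carry_out:
  increments:
    - [[-0.033,0.01,0],[0,0,0],0]
    - [[-0.033,0.01,0],[0,0,0],0]
    - [[-0.033,0.01,0],[0,0,0],0]
    - [[-0.033,0.01,0],[0,0,0],0]
    - [[-0.033,0.01,0],[0,0,0],0]
    - [[-0.033,0.01,0],[0,0,0],0]
    - [[-0.033,0.01,0],[0,0,0],0]
    - [[0,0,0],[0,0,0],0]

```text
time_s: 2.1
eef_pos: [0.417, 0.0774, 0.2315]
tool_rot: [2.276, 2.162, -0.002]
force: [0.5, 0.8, 0.8]
width: -0.0002
grip_force: 0.0
```

Emit:
carry_out:
  increments:
    - [[-0.0327,0.007,0],[0,0,0],0]
    - [[-0.0327,0.007,0],[0,0,0],0]
    - [[-0.0327,0.007,0],[0,0,0],0]
    - [[-0.0327,0.007,0],[0,0,0],0]
    - [[-0.0327,0.007,0],[0,0,0],0]
    - [[-0.0327,0.007,0],[0,0,0],0]
    - [[-0.0327,0.007,0],[0,0,-0.45],0]
    - [[0,0,0],[0,0,0],0]

```text
time_s: 2.77
eef_pos: [0.4547, -0.1535, 0.2312]
tool_rot: [2.266, 2.173, -0.003]
force: [0.2, -1.2, -0.6]
width: -0.0002
grip_force: 0.0
```

Emit:
carry_out:
  increments:
    - [[0,0,0.018],[0,0,0],0]
    - [[0,0,0.018],[0,0,0],0]
    - [[0,0,0.018],[0,0,0],0]
    - [[0,0,0.018],[0,0,0],0]
    - [[0,0,0.018],[0,0,0],0]
    - [[0,0,0],[0,0,0],0]

```text
time_s: 3.27
eef_pos: [0.4538, -0.147, 0.1389]
tool_rot: [-2.258, -2.179, 0.003]
force: [0.1, -0.3, -1.0]
width: 0.0001
grip_force: 0.0
```

```bash
python3 - <<'E'
from h import *
s=ctrl.sense(); print(s['eef_pos'],s['force'],s['tool_rot'])
a=snap('scene')['pixels'];b=snap('top')['pixels']
f=lambda i,r,c:cv2.resize(i[r:r+130,c:c+170,::-1],(680,520),interpolation=cv2.INTER_CUBIC)
cv2.imwrite('pics/d2.png',cv2.resize(np.hstack([f(a,80,220),f(b,190,330)]),(800,306)))
E
```

```text
[ 0.45381412 -0.14699815  0.13887932] [ 0.13867145 -0.3219297  -1.02712883] [-2.25830413 -2.17908958  0.0033363 ]
```

View pics/d2.png

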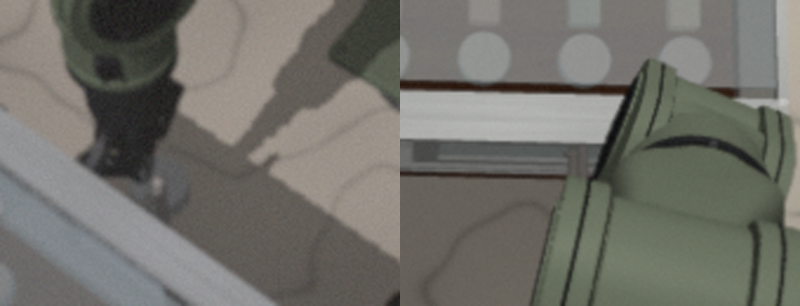

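The finger stands just on the −y side of the pull and nothing is touching. Now I start the push.

Emit:
carry_out:
  increments:
    - [[0.004,0,0],[0,0,0],0]
    - [[0.004,0,0],[0,0,0],0]
    - [[0.004,0,0],[0,0,0],0]
    - [[0.003,0,0],[0,0,0],0]
    - [[0.003,0,0],[0,0,0],0]
    - [[0.004,0,0],[0,0,0],0]
    - [[0.005,0,0],[0,0,0],0]
    - [[0.005,0,0],[0,0,0],0]

```text
time_s: 4.03
eef_pos: [0.4561, -0.1151, 0.1414]
tool_rot: [2.261, 2.181, -0.0]
force: [0.4, -1.4, 0.8]
width: 0.0
grip_force: 0.8
```

Emit:
carry_out:
  increments:
    - [[0.006,0,0],[0,0,0],0]
    - [[0.006,0,0],[0,0,0],0]
    - [[0.006,0,0],[0,0,0],0]
    - [[0.006,0,0],[0,0,0],0]
    - [[0.006,0,0],[0,0,0],0]
    - [[0.006,0,0],[0,0,0],0]
    - [[0.006,0,0],[0,0,0],0]
    - [[0.005,0,0],[0,0,0],0]

```text
time_s: 4.7
eef_pos: [0.4577, -0.0677, 0.1413]
tool_rot: [-2.26, -2.182, 0.0]
force: [-0.2, -2.7, 0.8]
width: 0.0001
grip_force: 0.6
```

```bash
python3 - <<'E'
from h import *
s=ctrl.sense(); print(s['eef_pos'],s['force'])
b=snap('top')['pixels'];a=snap('scene')['pixels']
f=lambda i,r,c:cv2.resize(i[r:r+130,c:c+170,::-1],(400,306),interpolation=cv2.INTER_CUBIC)
cv2.imwrite('pics/d3.png',np.hstack([f(a,110,240),f(b,190,280)]))
E
```

```text
[ 0.45769283 -0.06774218  0.14128934] [-0.20266176 -2.71006943  0.81385521]
```

View pics/d3.png

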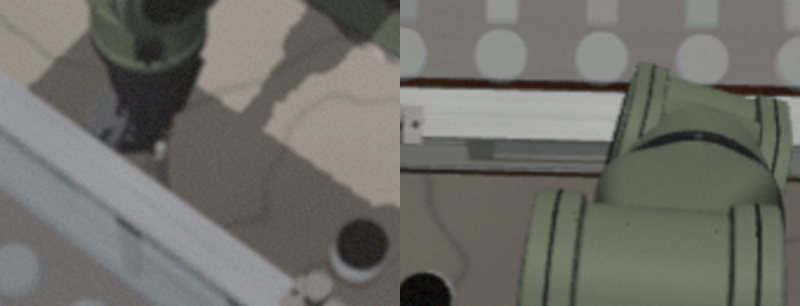

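The door follows the finger, with the pull bar against its +y side. I'll keep pushing and slow down before the seals.

Emit:
carry_out:
  increments:
    - [[0.006,0,0],[0,0,0],0]
    - [[0.006,0,0],[0,0,0],0]
    - [[0.006,0,0],[0,0,0],0]
    - [[0.006,0,0],[0,0,0],0]
    - [[0.006,0,0],[0,0,0],0]
    - [[0.006,0,0],[0,0,0],0]
    - [[0.006,0,0],[0,0,0],0]
    - [[0.005,0,0],[0,0,0],0]

```text
time_s: 5.47
eef_pos: [0.4594, -0.0207, 0.1413]
tool_rot: [-2.26, -2.182, 0.0]
force: [-0.2, -1.7, 0.6]
width: 0.0003
grip_force: 0.4
```

Emit:
carry_out:
  increments:
    - [[0.004,0,0],[0,0,0],0]
    - [[0.004,0,0],[0,0,0],0]
    - [[0.003,0,0],[0,0,0],0]
    - [[0.003,0,0],[0,0,0],0]
    - [[0.002,0,0],[0,0,0],0]
    - [[0.002,0,0],[0,0,0],0]
    - [[0.001,0,0],[0,0,0],0]
    - [[0.001,0,0],[0,0,0],0]

```text
time_s: 6.13
eef_pos: [0.4601, -0.0015, 0.1413]
tool_rot: [2.261, 2.181, -0.0]
force: [-0.7, -2.2, 1.3]
width: -0.0001
grip_force: 0.2
```

Emit:
carry_out:
  increments:
    - [[0.001,0,0],[0,0,0],0]
    - [[0.001,0,0],[0,0,0],0]
    - [[0.001,0,0],[0,0,0],0]
    - [[0.001,0,0],[0,0,0],0]

```text
time_s: 6.47
eef_pos: [0.4603, 0.0025, 0.1413]
tool_rot: [2.261, 2.181, -0.0]
force: [-1.0, -1.1, 1.3]
width: 0.0
grip_force: 0.2
```

Emit:
carry_out:
  increments:
    - [[0.001,0,0],[0,0,0],0]
    - [[0.001,0,0],[0,0,0],0]
    - [[0.001,0,0],[0,0,0],0]
    - [[0.001,0,0],[0,0,0],0]

```text
time_s: 6.8
eef_pos: [0.4604, 0.0066, 0.1413]
tool_rot: [2.261, 2.181, -0.0]
force: [-0.0, -1.8, 1.8]
width: -0.0002
grip_force: 0.2
```

Emit:
carry_out:
  increments:
    - [[0.001,0,0],[0,0,0],0]
    - [[0.001,0,0],[0,0,0],0]
    - [[0.001,0,0],[0,0,0],0]

```text
time_s: 7.05
eef_pos: [0.4605, 0.0096, 0.1413]
tool_rot: [2.261, 2.181, -0.0]
force: [-1.3, -1.3, 1.0]
width: -0.0003
grip_force: 0.2
```

Emit:
carry_out:
  increments:
    - [[0.001,0,0],[0,0,0],0]
    - [[0.001,0,0],[0,0,0],0]

```text
time_s: 7.22
eef_pos: [0.4606, 0.0115, 0.1413]
tool_rot: [2.261, 2.181, -0.0]
force: [-0.9, -1.5, 0.8]
width: 0.0002
grip_force: 0.2
```

Emit:
carry_out:
  increments:
    - [[0.001,0,0],[0,0,0],0]
    - [[0.001,0,0],[0,0,0],0]

```text
time_s: 7.38
eef_pos: [0.4607, 0.0135, 0.1413]
tool_rot: [2.261, 2.181, -0.0]
force: [-0.2, -1.3, 1.4]
width: -0.0001
grip_force: 0.1
```

Emit:
carry_out:
  increments:
    - [[0.001,0,0],[0,0,0],0]
    - [[0.001,0,0],[0,0,0],0]

```text
time_s: 7.55
eef_pos: [0.4607, 0.0156, 0.1413]
tool_rot: [2.261, 2.181, -0.0]
force: [-0.2, -1.5, 0.5]
width: -0.0
grip_force: 0.1
```

Emit:
carry_out:
  increments:
    - [[0.001,0,0],[0,0,0],0]

```text
time_s: 7.63
eef_pos: [0.4607, 0.0165, 0.1413]
tool_rot: [2.261, 2.181, -0.0]
force: [-0.5, -1.3, 1.5]
width: -0.0004
grip_force: 0.1
```

Emit:
carry_out:
  increments:
    - [[0.001,0,0],[0,0,0],0]

```text
time_s: 7.72
eef_pos: [0.4608, 0.0176, 0.1413]
tool_rot: [2.261, 2.181, 0.0]
force: [0.0, -1.1, 1.1]
width: 0.0002
grip_force: 0.1
```

Emit:
carry_out:
  increments:
    - [[0.001,0,0],[0,0,0],0]

```text
time_s: 7.8
eef_pos: [0.4608, 0.0186, 0.1413]
tool_rot: [2.261, 2.181, -0.0]
force: [0.3, -1.5, 0.0]
width: 0.0002
grip_force: 0.1
```

Emit:
carry_out:
  increments:
    - [[0.001,0,0],[0,0,0],0]

```text
time_s: 7.88
eef_pos: [0.4608, 0.0196, 0.1413]
tool_rot: [2.261, 2.181, -0.0]
force: [-0.1, -2.2, 0.3]
width: -0.0002
grip_force: 1.0
```

Emit:
carry_out:
  increments:
    - [[0.0005,0,0],[0,0,0],0]

```text
time_s: 7.97
eef_pos: [0.4607, 0.02, 0.1412]
tool_rot: [-2.261, -2.181, 0.001]
force: [-0.7, -2.4, 1.2]
width: -0.0001
grip_force: 1.1
```

Emit:
carry_out:
  increments:
    - [[0.0005,0,0],[0,0,0],0]

```text
time_s: 8.05
eef_pos: [0.4607, 0.0203, 0.1413]
tool_rot: [-2.261, -2.181, 0.001]
force: [-2.0, -4.4, 2.4]
width: 0.0002
grip_force: 0.8
```

Emit:
carry_out:
  increments:
    - [[0.0005,0,0],[0,0,0],0]

```text
time_s: 8.13
eef_pos: [0.4607, 0.0207, 0.1413]
tool_rot: [2.261, 2.181, -0.001]
force: [-1.3, -5.1, 2.7]
width: -0.0001
grip_force: 1.2
```

Emit:
carry_out:
  increments:
    - [[0.0005,0,0],[0,0,0],0]

```text
time_s: 8.22
eef_pos: [0.4608, 0.0211, 0.1413]
tool_rot: [2.261, 2.181, -0.001]
force: [-0.5, -7.0, 2.9]
width: 0.0001
grip_force: 1.7
```

Emit:
carry_out:
  increments:
    - [[0.0005,0,0],[0,0,0],0]

```text
time_s: 8.3
eef_pos: [0.4608, 0.0214, 0.1413]
tool_rot: [2.261, 2.18, -0.001]
force: [-1.4, -7.4, 4.0]
width: -0.0002
grip_force: 2.1
```

Emit:
carry_out:
  increments:
    - [[0.0005,0,0],[0,0,0],0]

```text
time_s: 8.38
eef_pos: [0.4609, 0.0218, 0.1414]
tool_rot: [2.261, 2.18, -0.001]
force: [-1.2, -7.2, 3.4]
width: 0.0001
grip_force: 2.5
```

Emit:
carry_out:
  increments:
    - [[0.0005,0,0],[0,0,0],0]

```text
time_s: 8.47
eef_pos: [0.4609, 0.0222, 0.1413]
tool_rot: [2.261, 2.18, -0.001]
force: [-1.7, -8.5, 3.5]
width: 0.0001
grip_force: 2.8
```

Emit:
carry_out:
  increments:
    - [[0.0005,0,0],[0,0,0],0]

```text
time_s: 8.55
eef_pos: [0.4609, 0.0226, 0.1413]
tool_rot: [2.261, 2.18, -0.001]
force: [-1.2, -9.9, 4.1]
width: 0.0
grip_force: 3.1
```

Emit:
carry_out:
  increments:
    - [[0.0005,0,0],[0,0,0],0]

```text
time_s: 8.63
eef_pos: [0.4609, 0.023, 0.1414]
tool_rot: [2.262, 2.18, -0.001]
force: [-2.0, -9.9, 3.7]
width: -0.0001
grip_force: 3.4
```

Emit:
carry_out:
  increments:
    - [[0.0005,0,0],[0,0,0],0]

```text
time_s: 8.72
eef_pos: [0.4609, 0.0235, 0.1414]
tool_rot: [2.261, 2.179, -0.001]
force: [-1.0, -9.4, 3.8]
width: -0.0
grip_force: 3.6
```

Emit:
carry_out:
  increments:
    - [[0.0005,0,0],[0,0,0],0]

```text
time_s: 8.8
eef_pos: [0.4609, 0.024, 0.1414]
tool_rot: [2.261, 2.179, -0.001]
force: [-0.8, -10.3, 3.8]
width: -0.0001
grip_force: 3.7
```

Emit:
carry_out:
  increments:
    - [[0.0005,0,0],[0,0,0],0]

```text
time_s: 8.88
eef_pos: [0.461, 0.0244, 0.1414]
tool_rot: [2.262, 2.179, -0.001]
force: [-1.5, -11.1, 1.9]
width: -0.0
grip_force: 3.6
```

The drag has levelled off at about 10–11 N. I'll use 0.4 mm steps from here to feel for the buffer.

Emit:
carry_out:
  increments:
    - [[0.0004,0,0],[0,0,0],0]

```text
time_s: 8.97
eef_pos: [0.461, 0.0248, 0.1414]
tool_rot: [2.262, 2.179, -0.002]
force: [-1.6, -10.9, 3.3]
width: -0.0001
grip_force: 3.5
```

Emit:
carry_out:
  increments:
    - [[0.0004,0,0],[0,0,0],0]

```text
time_s: 9.05
eef_pos: [0.461, 0.0252, 0.1414]
tool_rot: [2.262, 2.179, -0.002]
force: [-1.3, -9.9, 3.7]
width: -0.0001
grip_force: 3.3
```

Emit:
carry_out:
  increments:
    - [[0.0004,0,0],[0,0,0],0]

```text
time_s: 9.13
eef_pos: [0.461, 0.0256, 0.1413]
tool_rot: [2.262, 2.179, -0.002]
force: [-1.9, -10.5, 3.3]
width: -0.0
grip_force: 3.2
```

Emit:
carry_out:
  increments:
    - [[0.0004,0,0],[0,0,0],0]

```text
time_s: 9.22
eef_pos: [0.461, 0.026, 0.1414]
tool_rot: [2.262, 2.18, -0.002]
force: [-2.0, -11.0, 3.2]
width: 0.0
grip_force: 3.2
```

Emit:
carry_out:
  increments:
    - [[0.0004,0,0],[0,0,0],0]

```text
time_s: 9.3
eef_pos: [0.461, 0.0264, 0.1413]
tool_rot: [2.262, 2.179, -0.002]
force: [-1.4, -10.2, 2.4]
width: 0.0
grip_force: 3.1
```

Emit:
carry_out:
  increments:
    - [[0.0004,0,0],[0,0,0],0]

```text
time_s: 9.38
eef_pos: [0.461, 0.0269, 0.1413]
tool_rot: [2.262, 2.179, -0.002]
force: [-1.1, -10.5, 2.8]
width: 0.0003
grip_force: 3.1
```

Emit:
carry_out:
  increments:
    - [[0.0004,0,0],[0,0,0],0]

```text
time_s: 9.47
eef_pos: [0.461, 0.0273, 0.1413]
tool_rot: [2.262, 2.18, -0.002]
force: [-1.4, -10.8, 3.1]
width: -0.0002
grip_force: 3.0
```

Emit:
carry_out:
  increments:
    - [[0.0004,0,0],[0,0,0],0]

```text
time_s: 9.55
eef_pos: [0.461, 0.0276, 0.1413]
tool_rot: [2.262, 2.179, -0.002]
force: [-2.4, -9.2, 3.3]
width: 0.0001
grip_force: 3.0
```

Emit:
carry_out:
  increments:
    - [[0.0004,0,0],[0,0,0],0]

```text
time_s: 9.63
eef_pos: [0.461, 0.028, 0.1413]
tool_rot: [2.262, 2.179, -0.002]
force: [-1.3, -10.4, 3.3]
width: 0.0001
grip_force: 3.0
```

Emit:
carry_out:
  increments:
    - [[0.0004,0,0],[0,0,0],0]

```text
time_s: 9.72
eef_pos: [0.4611, 0.0284, 0.1414]
tool_rot: [2.262, 2.179, -0.002]
force: [-2.6, -10.2, 4.2]
width: -0.0004
grip_force: 3.0
```

Emit:
carry_out:
  increments:
    - [[0.0004,0,0],[0,0,0],0]

```text
time_s: 9.8
eef_pos: [0.4611, 0.0288, 0.1413]
tool_rot: [2.262, 2.18, -0.002]
force: [-1.5, -11.2, 3.3]
width: -0.0004
grip_force: 3.0
```

Emit:
carry_out:
  increments:
    - [[0.0004,0,0],[0,0,0],0]

```text
time_s: 9.88
eef_pos: [0.4611, 0.0293, 0.1414]
tool_rot: [2.262, 2.179, -0.002]
force: [-1.0, -9.5, 2.8]
width: 0.0001
grip_force: 3.0
```

Emit:
carry_out:
  increments:
    - [[0.0004,0,0],[0,0,0],0]

```text
time_s: 9.97
eef_pos: [0.4611, 0.0296, 0.1414]
tool_rot: [2.262, 2.179, -0.002]
force: [-2.5, -9.2, 3.4]
width: 0.0
grip_force: 3.0
```

Emit:
carry_out:
  increments:
    - [[0.0004,0,0],[0,0,0],0]

```text
time_s: 10.05
eef_pos: [0.4611, 0.03, 0.1414]
tool_rot: [2.261, 2.179, -0.002]
force: [-2.3, -9.6, 3.4]
width: 0.0002
grip_force: 3.0
```

Emit:
carry_out:
  increments:
    - [[0.0004,0,0],[0,0,0],0]

```text
time_s: 10.13
eef_pos: [0.4611, 0.0304, 0.1413]
tool_rot: [2.262, 2.179, -0.002]
force: [-1.5, -11.0, 3.2]
width: 0.0001
grip_force: 3.0
```

Emit:
carry_out:
  increments:
    - [[0.0004,0,0],[0,0,0],0]

```text
time_s: 10.22
eef_pos: [0.4612, 0.0308, 0.1414]
tool_rot: [2.262, 2.179, -0.002]
force: [-1.4, -10.7, 4.2]
width: 0.0001
grip_force: 3.0
```

Emit:
carry_out:
  increments:
    - [[0.0004,0,0],[0,0,0],0]

```text
time_s: 10.3
eef_pos: [0.4612, 0.0312, 0.1413]
tool_rot: [2.262, 2.179, -0.002]
force: [-1.3, -10.1, 2.9]
width: -0.0004
grip_force: 3.0
```

Emit:
carry_out:
  increments:
    - [[0.0004,0,0],[0,0,0],0]

```text
time_s: 10.38
eef_pos: [0.4612, 0.0317, 0.1413]
tool_rot: [2.262, 2.179, -0.002]
force: [-1.3, -10.7, 4.5]
width: 0.0004
grip_force: 2.9
```

Emit:
carry_out:
  increments:
    - [[0.0004,0,0],[0,0,0],0]

```text
time_s: 10.47
eef_pos: [0.4612, 0.032, 0.1414]
tool_rot: [2.262, 2.179, -0.002]
force: [-0.6, -10.2, 3.4]
width: -0.0003
grip_force: 2.9
```

Emit:
carry_out:
  increments:
    - [[0.0004,0,0],[0,0,0],0]

```text
time_s: 10.55
eef_pos: [0.4612, 0.0325, 0.1414]
tool_rot: [2.262, 2.179, -0.002]
force: [-1.6, -10.4, 3.2]
width: -0.0002
grip_force: 2.9
```

Emit:
carry_out:
  increments:
    - [[0.0004,0,0],[0,0,0],0]

```text
time_s: 10.63
eef_pos: [0.4612, 0.0328, 0.1413]
tool_rot: [2.262, 2.179, -0.002]
force: [-1.7, -11.1, 3.8]
width: 0.0001
grip_force: 2.9
```

Emit:
carry_out:
  increments:
    - [[0.0004,0,0],[0,0,0],0]

```text
time_s: 10.72
eef_pos: [0.4612, 0.0333, 0.1414]
tool_rot: [2.262, 2.179, -0.002]
force: [-1.5, -10.5, 2.8]
width: 0.0
grip_force: 2.9
```

Emit:
carry_out:
  increments:
    - [[0.0004,0,0],[0,0,0],0]

```text
time_s: 10.8
eef_pos: [0.4612, 0.0336, 0.1414]
tool_rot: [2.262, 2.179, -0.002]
force: [-1.1, -10.2, 3.4]
width: -0.0005
grip_force: 2.9
```

Emit:
carry_out:
  increments:
    - [[0.0004,0,0],[0,0,0],0]

```text
time_s: 10.88
eef_pos: [0.4613, 0.034, 0.1413]
tool_rot: [2.262, 2.179, -0.002]
force: [-2.1, -9.3, 2.7]
width: 0.0001
grip_force: 2.9
```

Emit:
carry_out:
  increments:
    - [[0.0004,0,0],[0,0,0],0]

```text
time_s: 10.97
eef_pos: [0.4613, 0.0344, 0.1413]
tool_rot: [2.262, 2.179, -0.002]
force: [-1.9, -10.5, 3.2]
width: 0.0002
grip_force: 2.9
```

Emit:
carry_out:
  increments:
    - [[0.0004,0,0],[0,0,0],0]

```text
time_s: 11.05
eef_pos: [0.4613, 0.0348, 0.1414]
tool_rot: [2.262, 2.179, -0.002]
force: [-2.0, -10.3, 3.3]
width: 0.0
grip_force: 2.9
```

Emit:
carry_out:
  increments:
    - [[0.0004,0,0],[0,0,0],0]

```text
time_s: 11.13
eef_pos: [0.4613, 0.0353, 0.1414]
tool_rot: [2.262, 2.179, -0.002]
force: [-2.1, -10.3, 3.8]
width: 0.0
grip_force: 2.9
```

Emit:
carry_out:
  increments:
    - [[0.0004,0,0],[0,0,0],0]

```text
time_s: 11.22
eef_pos: [0.4614, 0.0356, 0.1414]
tool_rot: [2.262, 2.179, -0.002]
force: [-1.3, -10.1, 3.4]
width: 0.0001
grip_force: 2.9
```

Emit:
carry_out:
  increments:
    - [[0.0004,0,0],[0,0,0],0]

```text
time_s: 11.3
eef_pos: [0.4613, 0.036, 0.1414]
tool_rot: [2.262, 2.179, -0.002]
force: [-1.4, -10.7, 4.5]
width: -0.0
grip_force: 2.9
```

Emit:
carry_out:
  increments:
    - [[0.0004,0,0],[0,0,0],0]

```text
time_s: 11.38
eef_pos: [0.4614, 0.0364, 0.1413]
tool_rot: [2.262, 2.179, -0.002]
force: [-2.4, -9.9, 3.2]
width: 0.0
grip_force: 2.9
```

Emit:
carry_out:
  increments:
    - [[0.0004,0,0],[0,0,0],0]

```text
time_s: 11.47
eef_pos: [0.4614, 0.0368, 0.1413]
tool_rot: [2.262, 2.179, -0.002]
force: [-1.1, -11.4, 2.9]
width: 0.0001
grip_force: 3.0
```

Emit:
carry_out:
  increments:
    - [[0.0004,0,0],[0,0,0],0]

```text
time_s: 11.55
eef_pos: [0.4613, 0.0371, 0.1413]
tool_rot: [2.262, 2.179, -0.002]
force: [-3.2, -8.9, 1.1]
width: -0.0
grip_force: 3.8
```

Emit:
carry_out:
  increments:
    - [[0.0003,0,0],[0,0,0],0]

```text
time_s: 11.63
eef_pos: [0.461, 0.0375, 0.1413]
tool_rot: [2.262, 2.18, -0.003]
force: [-5.9, -10.8, 7.0]
width: -0.0001
grip_force: 2.8
```

Fx and Fz have jumped, so something else may be touching. I'll hold and look.

Emit:
carry_out:
  increments:
    - [[0,0,0],[0,0,0],0]

```text
time_s: 11.72
eef_pos: [0.4607, 0.0377, 0.1413]
tool_rot: [-2.262, -2.18, 0.003]
force: [-7.0, -7.2, 6.4]
width: -0.0
grip_force: 2.0
```

```bash
python3 - <<'E'
from h import *
for i in range(3):
    a=snap('scene'); s=ctrl.sense(); print(s['eef_pos'],s['force'],s['wrist_torque'],s['grip_force'])
a=a['pixels'];b=snap('top')['pixels']
f=lambda i,r,c:cv2.resize(i[r:r+150,c:c+200,::-1],(400,300),interpolation=cv2.INTER_CUBIC)
cv2.imwrite('pics/d4.png',np.hstack([f(a,130,270),f(b,180,230)]))
E
```

```text
[0.46064156 0.03783743 0.14131183] [-6.92936061 -6.83680803  8.2358755 ] [-1.22118961  1.3382014   0.00251504] 1.73653956502676
[0.46055454 0.03788845 0.14128337] [-7.34626765 -6.49887876  7.43340089] [-1.20253072  1.36353991  0.06153493] 1.607324481010437
[0.46053117 0.03800065 0.14128898] [-7.57570033 -7.06752934  7.24204377] [-1.1552341   1.34457767  0.07076309] 1.5260253846645355
```

View pics/d4.png

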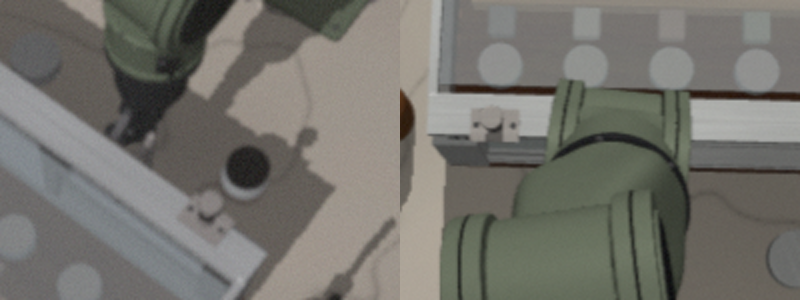

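The views show the finger still behind the pull, with the jar, tin and bottle undisturbed. The forces say the bar is slipping off the finger's +x edge, so I'll back off, recentre about 9 mm toward the case and re-engage.

Emit:
carry_out:
  increments:
    - [[-0.003,0,0],[0,0,0],0]
    - [[-0.003,0,0],[0,0,0],0]
    - [[0,0.003,0],[0,0,0],0]
    - [[0,0.003,0],[0,0,0],0]
    - [[0,0.003,0],[0,0,0],0]
    - [[0,0,0],[0,0,0],0]

```text
time_s: 12.42
eef_pos: [0.471, 0.0323, 0.1412]
tool_rot: [2.26, 2.181, 0.0]
force: [0.5, 0.2, -0.3]
width: 0.0003
grip_force: 0.0
```

Emit:
carry_out:
  increments:
    - [[0.001,0,0],[0,0,0],0]
    - [[0.001,0,0],[0,0,0],0]
    - [[0.001,0,0],[0,0,0],0]
    - [[0,0,0],[0,0,0],0]

```text
time_s: 12.75
eef_pos: [0.4703, 0.0344, 0.1413]
tool_rot: [2.261, 2.18, -0.002]
force: [0.4, -7.8, -0.4]
width: 0.0001
grip_force: 3.7
```

Emit:
carry_out:
  increments:
    - [[0.0003,0,0],[0,0,0],0]

```text
time_s: 12.83
eef_pos: [0.4703, 0.0345, 0.1413]
tool_rot: [2.261, 2.18, -0.002]
force: [-0.0, -11.0, -0.1]
width: 0.0003
grip_force: 5.5
```

Emit:
carry_out:
  increments:
    - [[0.0003,0,0],[0,0,0],0]

```text
time_s: 12.92
eef_pos: [0.4703, 0.0345, 0.1413]
tool_rot: [2.261, 2.179, -0.002]
force: [-0.4, -13.1, -1.0]
width: 0.0
grip_force: 6.5
```

Emit:
carry_out:
  increments:
    - [[0.0003,0,0],[0,0,0],0]

```text
time_s: 13.0
eef_pos: [0.4703, 0.0346, 0.1413]
tool_rot: [2.262, 2.179, -0.002]
force: [-0.8, -13.6, -0.7]
width: -0.0003
grip_force: 7.0
```

Emit:
carry_out:
  increments:
    - [[0.0002,0,0],[0,0,0],0]

```text
time_s: 13.08
eef_pos: [0.4703, 0.0347, 0.1413]
tool_rot: [2.262, 2.178, -0.003]
force: [0.3, -14.1, -0.7]
width: -0.0002
grip_force: 7.4
```

Emit:
carry_out:
  increments:
    - [[0,0,0],[0,0,0],0]
    - [[0,0,0],[0,0,0],0]

```text
time_s: 13.25
eef_pos: [0.4703, 0.0347, 0.1413]
tool_rot: [2.262, 2.178, -0.003]
force: [-0.3, -12.1, -1.3]
width: 0.0004
grip_force: 6.8
```

Emit:
carry_out:
  increments:
    - [[0,0,0],[0,0,0],0]
    - [[0,0,0],[0,0,0],0]

```text
time_s: 13.42
eef_pos: [0.4703, 0.0347, 0.1413]
tool_rot: [2.262, 2.178, -0.003]
force: [-0.5, -14.2, -0.6]
width: -0.0001
grip_force: 6.8
```

Emit:
carry_out:
  increments:
    - [[0.0003,0,0],[0,0,0],0]
    - [[0,0,0],[0,0,0],0]

```text
time_s: 13.58
eef_pos: [0.4703, 0.0348, 0.1413]
tool_rot: [2.262, 2.178, -0.003]
force: [-0.7, -13.9, -0.1]
width: 0.0003
grip_force: 7.4
```

Emit:
carry_out:
  increments:
    - [[0,0,0],[0,0,0],0]
    - [[0,0,0],[0,0,0],0]

```text
time_s: 13.75
eef_pos: [0.4703, 0.0348, 0.1413]
tool_rot: [2.262, 2.178, -0.003]
force: [0.1, -14.3, -0.3]
width: 0.0
grip_force: 7.4
```

```bash
python3 - <<'E'
from h import *
F=[]
for i in range(8):
    d=ctrl.camera('top'); s=ctrl.sense(); F.append(s['force'][1])
print(np.mean(F),s['eef_pos'],s['grip_force'],s['time_s'])
E
```

```text
-14.51169164607693 [0.47031334 0.03481869 0.14130668] 7.360622137784958 14.15
```

The door is on the buffer: the force holds steady at about 4 N above the drag. Now I back off, rise and go over the bolt.

Emit:
carry_out:
  increments:
    - [[-0.005,0,0],[0,0,0],0]
    - [[-0.005,0,0],[0,0,0],0]
    - [[0,0,-0.03],[0,0,0],0]
    - [[0,0,-0.03],[0,0,0],0]
    - [[0,0,-0.03],[0,0,0],0]
    - [[0,0,-0.03],[0,0,0],0]
    - [[0,0,-0.03],[0,0,0],0]
    - [[0,0,0],[0,0,0],0]

```text
time_s: 14.82
eef_pos: [0.4713, 0.0265, 0.2958]
tool_rot: [2.258, 2.179, 0.008]
force: [1.1, -0.6, 0.4]
width: 0.0001
grip_force: 0.0
```

Emit:
carry_out:
  increments:
    - [[0.022,0.0085,0],[0,0,0],0]
    - [[0.022,0.0085,0],[0,0,0],0]
    - [[0.022,0.0085,0],[0,0,0],0]
    - [[0.022,0.0085,0],[0,0,0],0]
    - [[0.022,0.0085,0],[0,0,0],0]
    - [[0.022,0.0085,0],[0,0,0],0]
    - [[0,0,0],[0,0,0],0]
    - [[0,0,0],[0,0,0],0]

```text
time_s: 15.48
eef_pos: [0.5257, 0.1574, 0.2908]
tool_rot: [-2.259, -2.183, 0.001]
force: [-0.2, -1.2, -0.5]
width: -0.0
grip_force: 0.0
```

```bash
python3 - <<'E'
from h import *
s=ctrl.sense(); print(s['eef_pos'],s['force'],s['tool_rot'])
a=snap('scene')['pixels'];b=snap('top')['pixels']
f=lambda i,r,c:cv2.resize(i[r:r+150,c:c+200,::-1],(400,300),interpolation=cv2.INTER_CUBIC)
cv2.imwrite('pics/d5.png',np.hstack([f(a,150,290),f(b,180,230)]))
E
```

```text
[0.52571513 0.15739769 0.29078572] [-0.18403333 -1.23704946 -0.46330097] [-2.25893231e+00 -2.18282092e+00  1.01775692e-03]
```

View pics/d5.png

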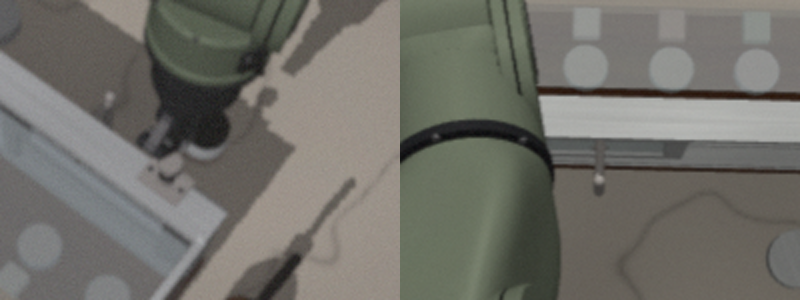

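The picture shows the fingertips just above the bolt knob (left crop, knob ~(172,163)) and the pull top at right-crop (599,182). I'll check both numerically.

```bash
python3 - <<'E'
from h import *
from scipy.spatial.transform import Rotation as Ro
t=dict(np.load('top.npz'));s=dict(np.load('scene.npz'))
Y=Ro.from_euler('z',-2.47,degrees=True);o=np.array([.6363,-.0394,0])
print('pull in case',Y.inv().apply(atz(t,329.5,271,.182)-o))
print('bolt scene',atz(s,290+172/2,150+162/2,.251))
def pr(d,X):
    return cv2.projectPoints(np.array([X]),cv2.Rodrigues(d['R'])[0],d['t'],d['K'],np.array([float(d['k1']),0,0,0]))[0][0,0]
e=ctrl.sense()['eef_pos'];p=pr(s,e);print('tcp in crop',(p-[290,150])*2,'bolt est',(pr(s,np.array([.5266,.1555,.251]))-[290,150])*2)
E
```

```text
pull in case [-0.17027184  0.08335579  0.182     ]
bolt scene [0.52941225 0.16227814 0.251     ]
tcp in crop [173.62701109 138.49565406] bolt est [167.7732606  156.03193209]
```

Emit:
carry_out:
  increments:
    - [[0.001,0.002,0.008],[0,0,0],0]
    - [[0,0,0.008],[0,0,0],0]
    - [[0,0,0.008],[0,0,0],0]
    - [[0,0,0.006],[0,0,0],0]
    - [[0,0,0.003],[0,0,0],0]
    - [[0,0,0],[0,0,0],0]

```text
time_s: 16.08
eef_pos: [0.5276, 0.1575, 0.2575]
tool_rot: [-2.261, -2.181, 0.002]
force: [0.6, 0.3, 0.3]
width: -0.0
grip_force: 0.0
```

Emit:
carry_out:
  increments:
    - [[0,0,0.001],[0,0,0],0]
    - [[0,0,0.001],[0,0,0],0]
    - [[0,0,0.001],[0,0,0],0]
    - [[0,0,0.001],[0,0,0],0]

```text
time_s: 16.42
eef_pos: [0.5279, 0.1577, 0.2544]
tool_rot: [2.261, 2.181, 0.0]
force: [0.1, -0.1, -0.2]
width: 0.0001
grip_force: 0.0
```

Emit:
carry_out:
  increments:
    - [[0,0,0.001],[0,0,0],0]
    - [[0,0,0.001],[0,0,0],0]
    - [[0,0,0.001],[0,0,0],0]
    - [[0,0,0.001],[0,0,0],0]

```text
time_s: 16.75
eef_pos: [0.5279, 0.1577, 0.2503]
tool_rot: [2.261, 2.181, 0.0]
force: [-1.0, -0.1, 2.2]
width: 0.0001
grip_force: 1.0
```

Contact came at z ≈ 0.2505. I'll press on, 2 mm per call at first, to check it passes the 3 mm mark without the bolt stopping on the door.

Emit:
carry_out:
  increments:
    - [[0,0,0.001],[0,0,0],0]
    - [[0,0,0.001],[0,0,0],0]

```text
time_s: 16.92
eef_pos: [0.5278, 0.1577, 0.2483]
tool_rot: [2.261, 2.181, -0.0]
force: [-0.1, -0.7, 2.0]
width: 0.0001
grip_force: 1.0
```

Emit:
carry_out:
  increments:
    - [[0,0,0.001],[0,0,0],0]
    - [[0,0,0.001],[0,0,0],0]

```text
time_s: 17.08
eef_pos: [0.5278, 0.1577, 0.2462]
tool_rot: [2.261, 2.181, -0.0]
force: [-0.1, 0.3, 1.7]
width: -0.0002
grip_force: 1.0
```

Emit:
carry_out:
  increments:
    - [[0,0,0.001],[0,0,0],0]
    - [[0,0,0.001],[0,0,0],0]

```text
time_s: 17.25
eef_pos: [0.5278, 0.1577, 0.2442]
tool_rot: [2.261, 2.181, -0.0]
force: [-0.3, 0.4, 2.4]
width: 0.0001
grip_force: 1.0
```

It's well past 3 mm at a steady 2–3 N, so the bolt is in the slot.

Emit:
carry_out:
  increments:
    - [[0,0,0.001],[0,0,0],0]
    - [[0,0,0.001],[0,0,0],0]
    - [[0,0,0.001],[0,0,0],0]
    - [[0,0,0.001],[0,0,0],0]
    - [[0,0,0.001],[0,0,0],0]
    - [[0,0,0.001],[0,0,0],0]

```text
time_s: 17.75
eef_pos: [0.5278, 0.1577, 0.2382]
tool_rot: [2.261, 2.181, -0.0]
force: [-0.6, -0.0, 2.0]
width: -0.0001
grip_force: 1.0
```

Emit:
carry_out:
  increments:
    - [[0,0,0.001],[0,0,0],0]
    - [[0,0,0.001],[0,0,0],0]
    - [[0,0,0.001],[0,0,0],0]

```text
time_s: 18.0
eef_pos: [0.5278, 0.1576, 0.2352]
tool_rot: [2.261, 2.181, -0.0]
force: [-0.2, 0.9, 2.9]
width: -0.0004
grip_force: 1.0
```

Emit:
carry_out:
  increments:
    - [[0,0,0.0005],[0,0,0],0]
    - [[0,0,0.0005],[0,0,0],0]

```text
time_s: 18.17
eef_pos: [0.5278, 0.1576, 0.2342]
tool_rot: [2.261, 2.181, -0.0]
force: [0.5, 0.2, 1.5]
width: -0.0
grip_force: 1.0
```

Emit:
carry_out:
  increments:
    - [[0,0,0.0005],[0,0,0],0]

```text
time_s: 18.25
eef_pos: [0.5279, 0.1576, 0.2338]
tool_rot: [2.261, 2.181, -0.0]
force: [-0.5, -1.2, 1.3]
width: 0.0002
grip_force: 1.0
```

Emit:
carry_out:
  increments:
    - [[0,0,0.0005],[0,0,0],0]
    - [[0,0,0.0005],[0,0,0],0]

```text
time_s: 18.42
eef_pos: [0.5279, 0.1577, 0.233]
tool_rot: [2.261, 2.181, 0.0]
force: [-3.0, -1.0, 14.8]
width: -0.0001
grip_force: 7.5
```

Emit:
carry_out:
  increments:
    - [[0,0,0.0004],[0,0,0],0]
    - [[0,0,0],[0,0,0],0]

```text
time_s: 18.58
eef_pos: [0.5279, 0.1577, 0.233]
tool_rot: [2.261, 2.181, 0.001]
force: [-3.2, -1.4, 13.5]
width: -0.0002
grip_force: 6.3
```

The bolt is fully down on its washer. I'll hold briefly, then retreat straight up.

Emit:
carry_out:
  increments:
    - [[0,0,0],[0,0,0],0]
    - [[0,0,-0.002],[0,0,0],0]
    - [[0,0,-0.005],[0,0,0],0]
    - [[0,0,-0.02],[0,0,0],0]
    - [[0,0,-0.02],[0,0,0],0]
    - [[0,0,-0.02],[0,0,0],0]
    - [[0,0,0],[0,0,0],0]
    - [[0,0,0],[0,0,0],0]

```text
time_s: 19.25
eef_pos: [0.528, 0.1577, 0.3]
tool_rot: [2.26, 2.181, 0.002]
force: [0.4, 0.3, -1.0]
width: -0.0002
grip_force: 0.0
```

Emit:
carry_out:
  increments:
    - [[-0.02,-0.02,0],[0,0,0],0]
    - [[-0.02,-0.02,0],[0,0,0],0]
    - [[-0.02,-0.02,0],[0,0,0],0]
    - [[-0.02,-0.02,0],[0,0,0],0]
    - [[-0.02,-0.02,0],[0,0,0],0]
    - [[0,0,0],[0,0,0],0]
    - [[0,0,0],[0,0,0],0]

```text
time_s: 19.83
eef_pos: [0.4237, 0.0607, 0.2993]
tool_rot: [-2.262, -2.18, 0.001]
force: [0.4, 0.9, -0.5]
width: 0.0002
grip_force: 0.0
```

```bash
python3 - <<'E'
from h import *
s=ctrl.sense(); print(s['eef_pos'],s['force'],abs(s['qvel']).max())
a=snap('scene')
for u,v in((374,229),(376,231),(378,233),(376,228)): print(world(a,u,v).round(4))
cv2.imwrite('pics/d6.png',cv2.resize(a['pixels'][130:330,250:490,::-1],(720,600),interpolation=cv2.INTER_CUBIC))
E
```

```text
[0.42369609 0.06072379 0.29928412] [ 0.37331575  0.91948643 -0.53132535] 0.04742774039699707
[0.5201 0.154  0.2318]
[0.5217 0.1597 0.2324]
[0.523  0.1653 0.2326]
[ 0.4172  0.1228 -0.0013]
```

View pics/d6.png

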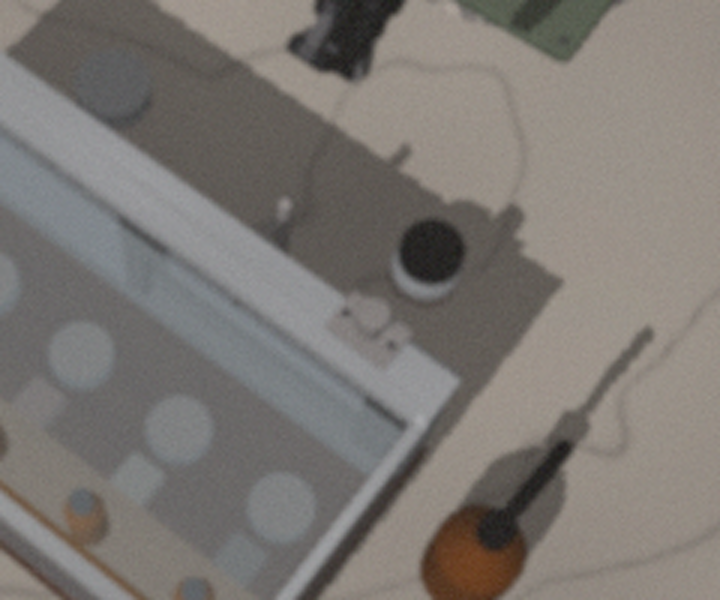

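The bolt knob at crop (370,312) is down, its top reading 0.232 m. The pull is at (285,208) with the door shut, and the jar (432,252), tin (113,87) and bottle (475,550) are standing where they were. Handing in.

```bash
python3 -c "
from rig import ctrl
print(ctrl.job_done())"
```

```text
the job is handed in; nothing more can be done
None
```

I slid the door home onto its buffer (about 4 N above the drag), pressed the bolt fully down, left the bottle, jar and tin in place, and handed the job in at about 20 s; it gave back no verdict.

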